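Turn the upside-down snack board over

ROBOT

A 6-joint arm with a two-finger parallel gripper is mounted at the origin on a cart in front of the work surface, level with it; the furniture and walls round the work are solid. World frame = base frame: x ahead of the robot, y to its left, z up, the work surface at z = 0. Lengths are in mm, angles in rad, forces in N, time in s.
With the tool pointing down it reaches from about 350 to 975 mm from the base axis. Payload 7.1 kg.
Tool frame: the origin (TCP) lies midway between the tips of the shut fingers; the grasp point (between the pads) lies pinch_z behind it (pinch_z is the distance from the TCP to the grasp point, in mm); z points along the fingers, y is the line along which they close (so a half turn about z gives the same grasp; the last joint's range is limited). The gripper opens to 88 mm and grips with 3 to 60 N. Pads are 20 mm wide; open, the fingers measure 115 mm over their backs; the gripper's body (75 mm by 178 mm) begins 61 mm behind the grasp point.
Start: joints at [-1.178, 0.423, 1.63, -0, 1.089, -0.019], TCP at [250.177, -572.727, 222.675] pointing down, gripper open.
Joint ranges: [-3, 3], [-0.9, 2.11], [0.09, 2.58], [-1.31, 4.45], [0.11, 2.69], [-2.54, 2.54]. Speed limits (rad/s): [2.39, 2.39, 3.01, 3.14, 3.14, 3.14].

INTERFACE

Orientations are given as a rotation vector (axis times angle).
In Python, from workcell import get_obs, get_image, close_job, pinch_z gives the robot as it stands.
- The arm moves only by the tool jog_arm, never from a script. Its argument "commands" is a list of rows, each a list of 3 entries, a list of its own where there are three numbers: the gripper command: -1 is shut, 1 is fully open, values between are in proportion, then the shift along the tool's x, y, z as a fraction of full scale, then the turn, a rotation vector about the tool's x, y, z as a fraction of full scale. In form: [[gripper, [tx, ty, tz], [rx, ry, rz]], ...]. A call has 1 to 10 rows; each row shifts and turns the commanded pose from where the row before left it, along the tool's axes as they then stand; what a row does not reach is not made up. Full scale, the value 1, is 0.1 m for a shift and 45 degrees for a turn. A row lasts 1/10 s, in which the tool goes at most 50 mm and 8.59 degrees, less where a joint would pass 70% of its speed; a pose out of reach is approached as far as the arm can. A call with a number of a shift or a turn outside -1 to 1 is refused whole. A call with a gripper value outside its range is refused whole. The fingers move at their own pace and stop on an object; the grip force is fixed at half the most. Time passes only in rows, so rows that do not move let the fingers close. It gives the time, the measured TCP pose, the force, the opening and the grip force at its end, in the units of the state.
- get_obs(): the state, without advancing time (a new reading comes with each control period).
- get_image(name): name is "scene" or "top" or "wrist"; returns a dict with "image" (400x640x3 uint8, blue, green, red), "z_map" (400x640 float32, mm along the optical axis (not along the pixel's ray), 0 where there is no reading), "intrinsics" (3x3 intrinsics, pixels), "eye" and "orientation" of the camera in the world; the wrist camera has in their place "mount" (4x4, takes a point from camera to tool coordinates, whose origin is the TCP and whose axes are the flange's). Camera axes: x right, y down, z forward; pixel columns grow to the right and rows downward; lengths in mm; the calibration is good to about 2 mm. The wrist camera is an equidistant fisheye: a pixel r from the principal point sees the ray r / f radians off the axis. A picture is of the moment at which its call begins: read the wrist's pose just before it.
- close_job(): hands the job in; it is judged then, once.
The state is a dict: "t": time; "qpos": joint angles; "qvel": joint speeds; "joint_torque": joint torques, N m; "ee_pos": TCP position; "orientation": TCP orientation; "ft_force": force on the tool from outside, world axes, zero at the start; "moment": the same for the moment, N m; "width": finger opening in mm; "grasp_force": force on a finger pad.
Only numpy, scipy, OpenCV 4.12 (cv2) and the standard library are available. Lean on these libraries where they do the work, as an engineer would, in place of code of your own. Each camera call takes 0.05 s, during which the arm holds its last target. There are 200 camera calls.

TASK

Two small wooden boards lie on the low stand on the worktop; one of them is upside down, with its four black rubber feet in the air. Slide that board sideways, 3 to 4 cm out past the stand's left or right edge, so that you can get under it; then turn it over and leave it lying on its feet, wholly on the stand. Leave the other board where it is.

Things in the scene. Friction and masses are not known exactly. Their poses are not given: they have to be found in the camera images.
- stand: fixed low stand, dark wood top 300 mm (x) by 220 mm (y), 15 mm thick, open below on thin legs; top face flat, no rails, 120 mm above the worktop. Origin on the worktop under the top's centre; x points away from the robot, y left, z up. Left and right edges at y = +110 and -110 mm. A low tin and a cup stand under its middle.
- board_feet_up: board to turn: light wood 105 (x) by 110 (y) by 12 mm, with four black feet 15 mm wide, 4 mm high at x +-38, y +-40 mm; about 150 g. Origin: centre of its dark-bordered smooth face, which lies down at first; z points to the feet (up at first). Axes start near the stand's. Too wide to straddle. Lifted at the overhang from beneath, it pivots on its far edge, which can slip inward a little.
- board_right_way: second board of the same size and wood, already on its feet with the dark-bordered smooth face up; leave it alone. Origin at the centre of its underside, level with the soles of its feet; z up. It lies nearer to or farther from the robot than the other, at least 25 mm clear of it.

How it is judged:
By the outcome, as a careful person would: the job done as asked, in the order asked, and still so for the second after the job is handed in, with the robot touching nothing.
It also fails if it takes over 53 s, if anything falls off the work surface, if the arm or the gripper's body presses on something with over 40 N, if the wrist force passes 120 N, or if a joint passes its speed limit or range.

## Working session

There is one attempt and no reset: what is moved stays moved. The work goes in short steps, Python scripts to look and compute and a tool call to move; the robot and the scene stay as the last step left them, time stands still between calls to the robot, and variables do not carry over. Pictures are saved under pics/ and viewed, at most 10 in all, crops included, and the job is handed in when it is done.

Besides the shell and the picture viewer there is one more tool, called after "Call:" as name(argument=value, ...) on one line, values as JSON. jog_arm: Moves the arm, as the interface text tells. Its arguments: {"type":"object","properties":{"commands":{"type":"array","items":{"type":"array"}}},"required":["commands"]}

```bash
ls; mkdir -p pics
cat > h.py <<'E'
import numpy as np, cv2
from workcell import get_obs, get_image, close_job, pinch_z
from scipy.spatial.transform import Rotation as R
def pts(d):
    K=np.array(d["intrinsics"]);z=d["z_map"];v,u=np.mgrid[:400,:640]
    c=np.stack([(u-K[0,2])/K[0,0]*z,(v-K[1,2])/K[1,1]*z,z],-1)
    o=np.array(d["orientation"],float)
    M=o if o.shape==(3,3) else R.from_rotvec(o).as_matrix()
    return c@M.T+np.array(d["eye"])
E
python3 - <<'E'
from h import *
print(pinch_z if not callable(pinch_z) else pinch_z())
o=get_obs();print({k:np.round(v,3) for k,v in o.items()})
for n in("top","scene"):
    d=get_image(n);cv2.imwrite(f"pics/{n}0.png",d["image"]);np.savez(f"{n}0.npz",p=pts(d),z=d["z_map"],im=d["image"])
    print(n,d["eye"],d["orientation"],d["intrinsics"])
E
```

```text
pics
18.700000000000003
{'t': np.float64(0.0), 'qpos': array([-1.178,  0.424,  1.631, -0.   ,  1.089, -0.019]), 'qvel': array([-0.002, -0.   , -0.001, -0.   ,  0.   ,  0.   ]), 'joint_torque': array([ 3.0000e-03, -5.4463e+01, -2.7367e+01,  6.5000e-02,  2.3000e-02,
       -0.0000e+00]), 'ee_pos': array([ 249.935, -572.247,  221.892]), 'orientation': array([-3.074, -0.642,  0.   ]), 'ft_force': array([-1.048,  0.412,  0.179]), 'moment': array([ 0.028, -0.005,  0.043]), 'grasp_force': np.float64(0.0), 'width': np.float64(87.65)}
top [512.87910133  20.28229035 952.17708082] [-2.17840157  2.17862994 -0.03018827] [[509.47896181   0.         308.90558419]
 [  0.         509.47896181 200.76774043]
 [  0.           0.           1.        ]]
scene [399.25659028 507.38844331 766.23801822] [-0.52926505  2.82558105 -0.9594828 ] [[405.5183208    0.         317.64203569]
 [  0.         405.5183208  203.50656027]
 [  0.           0.           1.        ]]
```

View pics/top0.png

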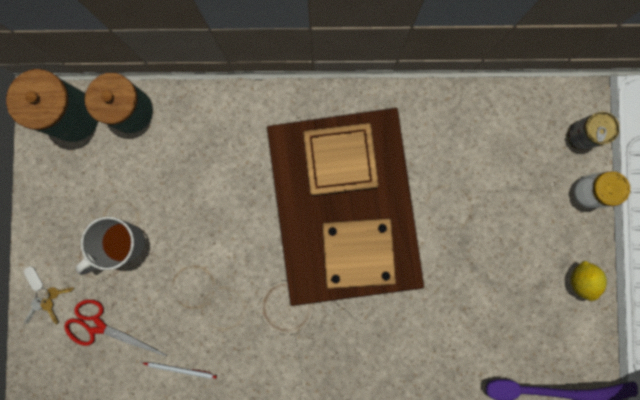

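View pics/scene0.png

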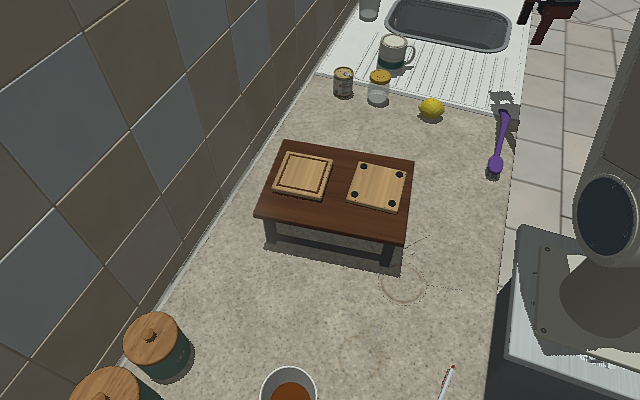

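The top view shows the feet-up board nearer the robot, at px (323–396, 219–288) with four black feet. The other board is farther away at (305–376, 125–193), smooth face up. The stand's corners are at (267,126), (397,108), (423,289) and (291,305). The scene view agrees. I'll measure next.

```bash
cat >> h.py <<'E'
def rect(P,m):
    q=P[m][:,:2].astype(np.float32);(c,s,a)=cv2.minAreaRect(q);return np.round(c,1),np.round(s,1),round(a,2),np.round(np.median(P[m][:,2]),1)
def boards(d=None):
    d=d or get_image("top");P=pts(d);im=d["image"].astype(int);z=P[...,2]
    box=(P[...,0]>300)&(P[...,0]<800)&(abs(P[...,1])<260)&(d["z_map"]>0)&(z<175)
    wood=box&(z>124)&(im[...,2]>110)&(im[...,2]-im[...,0]>25)
    n,l,st,_=cv2.connectedComponentsWithStats(cv2.morphologyEx(wood.astype(np.uint8),cv2.MORPH_CLOSE,np.ones((9,9))))
    top=box&(z>108)
    print("stand",rect(P,top))
    for i in range(1,n):
        if st[i,4]>800: print("board",rect(P,(l==i)),st[i,:4])
    return d,P
E
python3 - <<'E'
from h import *
d,P=boards()
for n,uv in dict(s_fl=(267,126),s_fr=(397,108),s_nr=(423,289),s_nl=(291,305),b=(360,255),f1=(332,231),f2=(382,228),f3=(386,276),f4=(336,279),b2=(340,160),surf=(300,200)).items():
    print(n,np.round(P[uv[1]-0,uv[0]],1))
E
```

```text
stand (array([553. , -12.4]), array([300.8, 220.4]), 7.95, np.float64(120.6))
board (array([598.7, -10. ]), array([162.8, 109.4]), 7.17, np.float64(135.6)) [304 124  74  70]
board (array([475.6, -35.1]), array([103.3, 109.3]), 4.03, np.float64(131.6)) [323 219  72  69]
s_fl [684.  113.8 120.5]
s_fr [ 712.6 -100.4  120.9]
s_nr [ 404.  -162.3    1.3]
s_nl [390.9  73.4 119.3]
b [472.6 -37.5 134.7]
f1 [510.8   7.  133.9]
f2 [515.6 -72.6 135.7]
f3 [439.6 -78.5 135.4]
f4 [434.5   0.8 134.9]
b2 [624.8  -6.1 136.3]
surf [561.3  59.  121.1]
```

```bash
cat >> h.py <<'E'
C=np.array([553,-12.4]);yaw=np.radians(7.8)
ex=np.array([np.cos(yaw),np.sin(yaw),0]);ey=np.array([-np.sin(yaw),np.cos(yaw),0]);ez=np.array([0,0,1.])
def S(x,y,z): return np.r_[C,0]+x*ex+y*ey+z*ez       # stand frame -> world
def frame(z,y): return np.stack([np.cross(y,z),y,z],1)
def plan(p,M=None):
    o=get_obs();R0=R.from_rotvec(o["orientation"]);p0=o["ee_pos"]
    M=R0.as_matrix() if M is None else M
    rv=(R0.inv()*R.from_matrix(M)).as_rotvec(degrees=True)
    print("t",round(o["t"],2),"turn deg",np.round(rv,2),"units total",np.round(rv/45,3),"min rows",np.ceil(np.linalg.norm(rv)/8.5))
    print("shift (units) before turn",np.round(R0.inv().apply(p-p0)/100,3),"after turn",np.round(M.T@(p-p0)/100,3))
def st():
    o=get_obs();q=o["ee_pos"]-np.r_[C,0]
    print("stand-frame TCP",np.round([q@ex,q@ey,q[2]],1),"q",np.round(o["qpos"],2),"F",np.round(o["ft_force"],1),"w",round(o["width"],1),"t",round(o["t"],2))
    print(np.round(R.from_rotvec(o["orientation"]).as_matrix()@np.eye(3),3).tolist())
E
python3 - <<'E'
from h import *
st();plan(S(-80,75,222),frame(-ez,ex));plan(S(-80,75,222),frame(-ez,-ex))
E
```

```text
stand-frame TCP [-376.2 -513.7  222.1] q [-1.18  0.42  1.63 -0.    1.09 -0.02] F [-1.1  0.4 -0.9] w 87.7 t 0.15
[[0.916, 0.4, -0.0], [0.4, -0.916, 0.001], [-0.0, -0.001, -1.0]]
t 0.15 turn deg [-6.000e-02 -4.000e-02 -7.421e+01] units total [-1.000e-03 -1.000e-03 -1.649e+00] min rows 9.0
shift (units) before turn [ 4.452 -4.858  0.007] after turn [5.887e+00 2.962e+00 1.000e-03]
t 0.15 turn deg [-5.0000e-02  6.0000e-02  1.0579e+02] units total [-1.000e-03  1.000e-03  2.351e+00] min rows 13.0
shift (units) before turn [ 4.452 -4.858  0.007] after turn [-5.887e+00 -2.962e+00  1.000e-03]
```

Call:
jog_arm(commands=[[0.36,[0,0,0],[0,0,-0.165]],[0.36,[0,0,0],[0,0,-0.165]],[0.36,[0,0,0],[0,0,-0.165]],[0.36,[0,0,0],[0,0,-0.165]],[0.36,[0,0,0],[0,0,-0.165]],[0.36,[0,0,0],[0,0,-0.165]],[0.36,[0,0,0],[0,0,-0.165]],[0.36,[0,0,0],[0,0,-0.165]],[0.36,[0,0,0],[0,0,-0.165]],[0.36,[0,0,0],[0,0,-0.165]]])

```text
t: 1.15
ee_pos: [250.1, -572.5, 222.4]
orientation: [-2.058, -2.373, -0.0]
ft_force: [0.3, -0.3, 1.2]
width: 60.0
grasp_force: 0.0
```

Call:
jog_arm(commands=[[0.36,[0.294,0.148,0],[0,0,0]],[0.36,[0.294,0.148,0],[0,0,0]],[0.36,[0.294,0.148,0],[0,0,0]],[0.36,[0.294,0.148,0],[0,0,0]],[0.36,[0.294,0.148,0],[0,0,0]],[0.36,[0.294,0.148,0],[0,0,0]],[0.36,[0.294,0.148,0],[0,0,0]],[0.36,[0.294,0.148,0],[0,0,0]],[0.36,[0.294,0.148,0],[0,0,0]],[0.36,[0.294,0.148,0],[0,0,0]]])

```text
t: 2.15
ee_pos: [356.8, -260.0, 222.6]
orientation: [-2.065, -2.368, -0.0]
ft_force: [0.2, -0.4, 1.3]
width: 59.3
grasp_force: 0.0
```

Call:
jog_arm(commands=[[0.36,[0.294,0.148,0],[0,0,0]],[0.36,[0.294,0.148,0],[0,0,0]],[0.36,[0.294,0.148,0],[0,0,0]],[0.36,[0.294,0.148,0],[0,0,0]],[0.36,[0.294,0.148,0],[0,0,0]],[0.36,[0.294,0.148,0],[0,0,0]],[0.36,[0.294,0.148,0],[0,0,0]],[0.36,[0.294,0.148,0],[0,0,0]],[0.36,[0.294,0.148,0],[0,0,0]],[0.36,[0.294,0.148,0],[0,0,0]],[0.36,[0,0,0],[0,0,0]]])

```text
$.commands: bad value
```

Run:
```python
from h import *
st();plan(S(-80,75,125),frame(-ez,ex))
```

```text
stand-frame TCP [-228.  -218.6  222.6] q [-0.66  0.15  2.02  0.    0.97 -0.79] F [ 0.2 -0.4  1.3] w 59.3 t 2.15
[[-0.136, 0.991, -0.0], [0.991, 0.136, 0.0], [0.0, -0.0, -1.0]]
t 2.15 turn deg [-0.   -0.01  0.03] units total [-0.    -0.     0.001] min rows 1.0
shift (units) before turn [2.936 1.481 0.976] after turn [2.936 1.48  0.976]
```

Call:
jog_arm(commands=[[0.36,[0.294,0.148,0],[0,0,0]],[0.36,[0.294,0.148,0],[0,0,0]],[0.36,[0.294,0.148,0],[0,0,0]],[0.36,[0.294,0.148,0],[0,0,0]],[0.36,[0.294,0.148,0],[0,0,0]],[0.36,[0.294,0.148,0],[0,0,0]],[0.36,[0.294,0.148,0],[0,0,0]],[0.36,[0.294,0.148,0],[0,0,0]],[0.36,[0.294,0.148,0],[0,0,0]],[0.36,[0.294,0.148,0],[0,0,0]]])

```text
t: 3.15
ee_pos: [463.3, 51.6, 222.6]
orientation: [-2.064, -2.368, 0.0]
ft_force: [0.4, 0.5, -0.5]
width: 59.5
grasp_force: 0.0
```

Call:
jog_arm(commands=[[0.36,[0,0,0.3],[0,0,0]],[0.36,[0,0,0.3],[0,0,0]],[0.36,[0,0,0.2],[0,0,0]],[0.36,[0,0,0.12],[0,0,0]],[0.36,[0,0,0.05],[0,0,0]],[0.36,[0,0,0],[0,0,0]]])

```text
t: 3.75
ee_pos: [463.1, 50.1, 125.5]
orientation: [-2.064, -2.368, 0.001]
ft_force: [0.4, 0.4, -0.2]
width: 59.0
grasp_force: 0.0
```

Run:
```python
from h import *
st();plan(S(-80,-25,125),frame(-ez,ex))
```

```text
stand-frame TCP [-80.6  74.1 125.5] q [ 0.08  0.35  2.04  0.    0.75 -0.05] F [ 0.4  0.4 -0.2] w 59.0 t 3.75
[[-0.136, 0.991, -0.001], [0.991, 0.136, -0.0], [0.0, -0.001, -1.0]]
t 3.75 turn deg [-0.04 -0.    0.03] units total [-0.001 -0.     0.001] min rows 1.0
shift (units) before turn [-0.991  0.005  0.005] after turn [-0.991  0.006  0.005]
```

Call:
jog_arm(commands=[[0.36,[-0.12,0,0],[0,0,0]],[0.36,[-0.06,0,0],[0,0,0]],[0.36,[-0.06,0,0],[0,0,0]],[0.36,[-0.07,0,0],[0,0,0]],[0.36,[-0.08,0,0],[0,0,0]],[0.36,[-0.08,0,0],[0,0,0]],[0.36,[-0.08,0,0],[0,0,0]],[0.36,[-0.08,0,0],[0,0,0]],[0.36,[-0.08,0,0],[0,0,0]],[0.36,[-0.07,0,0],[0,0,0]]])

```text
t: 4.75
ee_pos: [473.9, -27.8, 125.6]
orientation: [-2.064, -2.368, 0.0]
ft_force: [0.0, 1.7, 0.6]
width: 59.7
grasp_force: 0.7
```

Call:
jog_arm(commands=[[0.36,[-0.06,0,0],[0,0,0]],[0.36,[-0.05,0,0],[0,0,0]],[0.36,[-0.04,0,0],[0,0,0]],[0.36,[-0.03,0,0],[0,0,0]],[0.36,[0,0,0],[0,0,0]]])

```text
t: 5.25
ee_pos: [476.3, -45.3, 125.7]
orientation: [2.064, 2.368, -0.0]
ft_force: [0.1, -0.4, -0.3]
width: 59.8
grasp_force: 0.0
```

Run:
```python
from h import *
st();d,P=boards();cv2.imwrite("pics/top1.png",cv2.resize(d["image"][90:320,220:500],None,fx=2.4,fy=2.4))
```

```text
stand-frame TCP [-80.4 -22.2 125.7] q [-0.12  0.36  2.02 -0.    0.76 -0.26] F [ 0.1 -0.4 -0.3] w 59.8 t 5.25
[[-0.136, 0.991, 0.0], [0.991, 0.136, -0.0], [-0.0, 0.0, -1.0]]
stand (array([555.3, -29.1]), array([300.3, 253.9]), 7.86, np.float64(120.3))
board (array([598.4,  -9.9]), array([162.4, 109.5]), 7.03, np.float64(135.5)) [304 124  74  70]
```

View pics/top1.png

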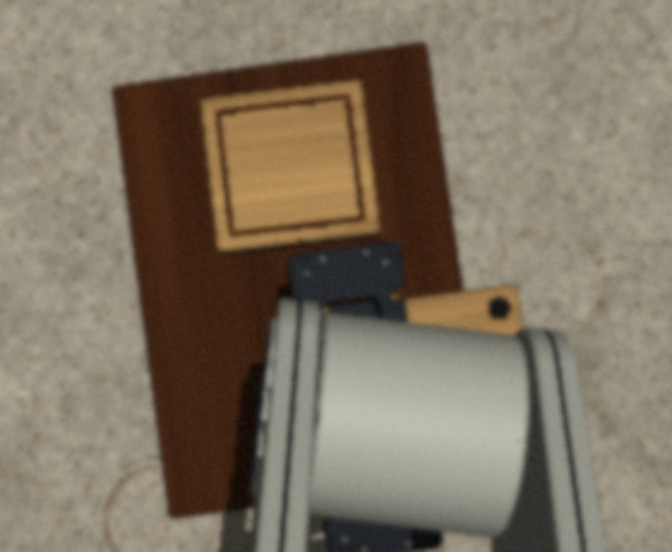

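The board now sticks out past the right edge by about 33 mm, with the gripper above it at crop px (520,310). I'll back off and try a sideways tool pose.

Call:
jog_arm(commands=[[0.36,[0.1,0,0],[0,0,0]],[0.36,[0.05,0,-0.3],[0,0,0]],[0.36,[0,0,-0.4],[0,0,0]],[0.36,[0,0,-0.4],[0,0,0]],[0.36,[0,0,-0.4],[0,0,0]],[0.36,[-0.2,0,-0.2],[0,0,0]],[0.36,[-0.35,0,0],[0,0,0]],[0.36,[-0.35,0,0],[0,0,0]],[0.36,[-0.35,0,0],[0,0,0]],[0.36,[-0.35,0,0],[0,0,0]]])

```text
t: 6.3
ee_pos: [496.1, -189.0, 295.7]
orientation: [2.063, 2.369, 0.0]
ft_force: [0.2, 0.0, -0.3]
width: 59.5
grasp_force: 0.0
```

Call:
jog_arm(commands=[[0.36,[-0.35,0,0],[0,0,0]],[0.36,[-0.35,0,0],[0,0,0]],[0.36,[-0.3,0,0],[0,0,0]],[0.36,[0,0,0],[0,0.15,0]],[0.36,[0,0,0],[0,0.15,0]],[0.36,[0,0,0],[0,0.15,0]],[0.36,[0,0,0],[0,0.15,0]],[0.36,[0,0,0],[0,0.15,0]],[0.36,[0,0,0],[0,0.15,0]],[0.36,[0,0,0],[0,0,0]]])

```text
t: 7.3
ee_pos: [509.2, -288.1, 292.7]
orientation: [-1.668, -1.908, -0.616]
ft_force: [0.3, -0.4, 0.2]
width: 59.7
grasp_force: 0.0
```

Run:
```python
from h import *
st();plan(S(-80,-250,300),frame(ey,ex));boards()
```

```text
stand-frame TCP [ -80.8 -267.2  292.7] q [-0.75  0.58  1.39  0.43  1.75 -0.94] F [ 0.3 -0.4  0.2] w 59.7 t 7.3
[[-0.1, 0.991, -0.091], [0.751, 0.135, 0.647], [0.653, -0.004, -0.757]]
t 7.3 turn deg [-0.05 49.23 -0.23] units total [-1.000e-03  1.094e+00 -5.000e-03] min rows 6.0
shift (units) before turn [0.178 0.008 0.057] after turn [0.073 0.008 0.172]
stand (array([555.2, -29.2]), array([300.4, 254.1]), 7.84, np.float64(120.6))
board (array([598.7,  -9.9]), array([163. , 109.8]), 7.03, np.float64(135.6)) [304 123  74  71]
board (array([484.1, -75.7]), array([104.8, 181.8]), 8.15, np.float64(131.6)) [369 208  76  74]
```

Call:
jog_arm(commands=[[0.36,[0,0,0],[0,0.14,0]],[0.36,[0,0,0],[0,0.14,0]],[0.36,[0,0,0],[0,0.14,0]],[0.36,[0,0,0],[0,0.14,0]],[0.36,[0,0,0],[0,0.14,0]],[0.36,[0,0,0],[0,0.14,0]],[0.36,[0,0,0],[0,0.14,0]],[0.36,[0,0,0],[0,0.11,0]],[0.36,[0,0,0],[0,0,0]]])

```text
t: 8.25
ee_pos: [509.8, -285.8, 293.8]
orientation: [-1.113, -1.273, -1.101]
ft_force: [0.4, -0.3, -0.5]
width: 59.9
grasp_force: 0.0
```

Run:
```python
from h import *
st();plan(S(-80,-250,200),frame(ey,ez));plan(S(-80,-250,200),frame(ey,-ez));d,P=boards()
cv2.imwrite("pics/top2.png",cv2.resize(d["image"][170:370,260:500],None,fx=3,fy=3))
```

```text
stand-frame TCP [ -79.9 -265.   293.8] q [-0.83  0.95  1.23  0.86  2.31 -0.9 ] F [ 0.4 -0.3 -0.5] w 59.9 t 8.25
[[0.003, 0.99, -0.138], [0.006, 0.138, 0.99], [1.0, -0.004, -0.006]]
t 8.25 turn deg [ -0.37   0.17 -90.24] units total [-0.008  0.004 -2.005] min rows 11.0
shift (units) before turn [-0.937  0.003  0.155] after turn [ 0.001 -0.938  0.15 ]
t 8.25 turn deg [ 0.17  0.37 89.75] units total [0.004 0.008 1.995] min rows 11.0
shift (units) before turn [-0.937  0.003  0.155] after turn [-0.001  0.938  0.15 ]
stand (array([555.3, -28.8]), array([300.4, 253.8]), 7.88, np.float64(120.5))
board (array([598.5,  -9.8]), array([162.9, 109.3]), 6.82, np.float64(135.5)) [304 124  74  70]
board (array([483.9, -75.5]), array([104.8, 181.2]), 8.3, np.float64(131.6)) [369 208  76  74]
```

View pics/top2.png

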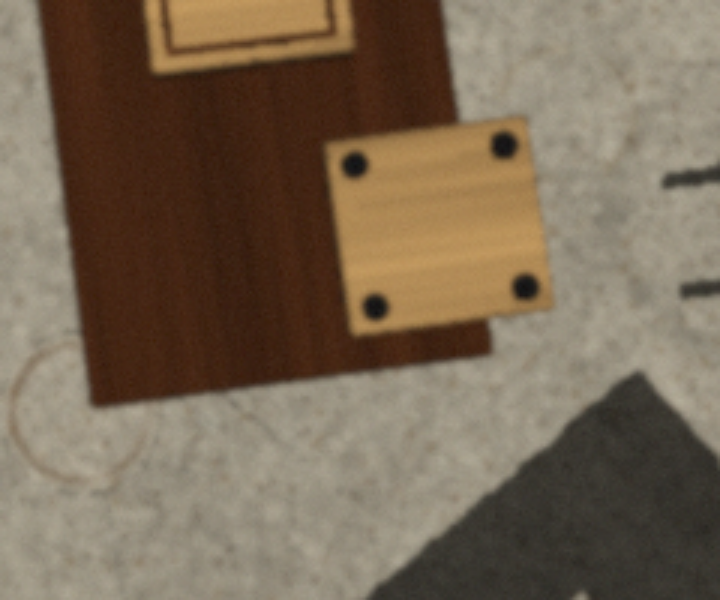

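The board's feet are at crop px (354,165), (503,146), (525,287) and (375,307). It overhangs the right edge with the near corner at (552,305). I'll fit a kinematic model from the samples to see how much room joint 6 has for the flip.

```bash
cat >> h.py <<'E'
from scipy.optimize import least_squares
SM=[([-1.178,.423,1.63,0,1.089,-.019],[250.18,-572.7,222.7]),([-.66,.15,2.02,0,.97,-.79],[356.8,-260,222.6]),([.08,.35,2.04,0,.75,-.05],[463.1,50.1,125.5]),([-.12,.36,2.02,0,.76,-.26],[476.3,-45.3,125.7]),([-.75,.58,1.39,.43,1.75,-.94],[509.2,-288.1,292.7]),([-.83,.95,1.23,.86,2.31,-.9],[509.8,-285.8,293.8])]
E_=lambda s,a:R.from_euler(s,a)
def fk(q,k):
    h,a,L1,e,L2,d=k;A=E_('z',q[0]);B=A*E_('y',q[1]);D=B*E_('y',q[2]);G=D*E_('z',q[3])*E_('y',q[4])
    return A.apply([a,0,h])+B.apply([0,0,L1])+D.apply([e,0,L2])+G.apply([0,0,d]),G*E_('z',q[5])
def fit():
    s=least_squares(lambda k:np.concatenate([fk(q,k)[0]-p for q,p in SM]),[300,0,400,0,400,250]);return s.x,np.sqrt(np.mean(s.fun**2))
LO=np.array([-3,-.9,.09,-1.31,.11,-2.54]);HI=np.array([3,2.11,2.58,4.45,2.69,2.54])
def ik(p,M,q0,k,T):
    f=lambda q:np.r_[(fk(q,k)[0]-p)/100,((fk(q,k)[1]*T).inv()*R.from_matrix(M)).as_rotvec()]
    s=least_squares(f,q0);return s.x,np.abs(s.fun).max()
E
python3 - <<'E'
from h import *
k,r=fit();print(np.round(k,1),r)
o=get_obs();q=o["qpos"];T=fk(q,k)[1].inv()*R.from_rotvec(o["orientation"]);print("T",T.as_rotvec())
q0=np.r_[SM[0][0]];print("T at start",(fk(q0,k)[1].inv()*R.from_rotvec([-3.074,-.642,0])).as_rotvec())
for x,y,z in [(-80,-250,294),(-80,-114,126),(-80,-250,220),(-80,-150,220),(-80,-330,220),(0,-250,220),(80,-250,220),(-80,-114,200)]:
    s,e=ik(S(x,y,z),frame(ey,ex),q,k,T);print((x,y,z),np.round(s,2),round(e,4))
E
```

```text
[309.4  -9.5 587.   82.7 491.  321.7] 6.365652100042077
T [ 1.54143467e-16 -0.00000000e+00  1.57079633e+00]
T at start [4.57345879e-04 8.52351648e-04 1.57081453e+00]
(-80, -250, 294) [-0.82  0.94  1.28  0.87  2.28 -0.92] 0.0
(-80, -114, 126) [-0.71  1.08  1.5   0.81  1.98 -1.17] 0.0
(-80, -250, 220) [-0.82  1.04  1.26  0.82  2.23 -1.  ] 0.0
(-80, -150, 220) [-0.74  0.96  1.47  0.83  2.09 -1.07] 0.0
(-80, -330, 220) [-0.87  1.11  1.06  0.84  2.34 -0.92] 0.0
(0, -250, 220) [-0.74  1.09  1.12  0.95  2.24 -0.86] 0.0
(80, -250, 220) [-0.67  1.16  0.94  1.08  2.24 -0.71] 0.0
(-80, -114, 200) [-0.71  0.97  1.53  0.84  2.03 -1.11] 0.0
```

Run:
```python
from h import *
k,r=fit();o=get_obs();q=o["qpos"];T=E_('z',np.pi/2)
for x,y,z in [(-80,-114,130),(-55,-114,130)]:
  for az in (-30,-15,0,15,30):
    row=[]
    for pit in (-20,0,15,30,45):
      M=E_('z',np.radians(az)).as_matrix()@E_('',0).as_matrix() if 0 else None
      Rz=R.from_rotvec(np.radians(az)*ez);zz=Rz.apply(ey);xx=Rz.apply(ex)
      Rp=R.from_rotvec(-np.radians(pit)*xx);zz=Rp.apply(zz)
      s,e=ik(S(x,y,z),frame(zz,xx),q,k,T);row.append(f"{s[5]-np.pi/2:.2f}{'' if e<1e-3 and (s>LO).all() and (s<HI).all() else 'x'}")
    print(x,"az",az,"pitch -20,0,15,30,45: end q6",row)
```

```text
-80 az -30 pitch -20,0,15,30,45: end q6 ['-2.93', '-2.85', '-2.76', '-2.64', '-2.47']
-80 az -15 pitch -20,0,15,30,45: end q6 ['-2.83', '-2.77', '-2.72', '-2.64', '-2.52']
-80 az 0 pitch -20,0,15,30,45: end q6 ['-2.76', '-2.74', '-2.71', '-2.67', '-2.60']
-80 az 15 pitch -20,0,15,30,45: end q6 ['-2.74', '-2.75', '-2.75', '-2.74', '-2.70']
-80 az 30 pitch -20,0,15,30,45: end q6 ['-2.77', '-2.81', '-2.83', '-2.83', '-2.81']
-55 az -30 pitch -20,0,15,30,45: end q6 ['-2.90', '-2.82', '-2.73', '-2.61', '-2.44']
-55 az -15 pitch -20,0,15,30,45: end q6 ['-2.79', '-2.74', '-2.69', '-2.61', '-2.49']
-55 az 0 pitch -20,0,15,30,45: end q6 ['-2.72', '-2.71', '-2.68', '-2.64', '-2.57']
-55 az 15 pitch -20,0,15,30,45: end q6 ['-2.69', '-2.72', '-2.72', '-2.71', '-2.67']
-55 az 30 pitch -20,0,15,30,45: end q6 ['-2.72', '-2.77', '-2.80', '-2.80', '-2.79']
```

Run:
```python
from h import *
D=np.load("top0.npz");P=D["p"]
for n,(u0,u1,v0,v1) in dict(can=(565,620,110,155),jar=(570,632,168,212),lemon=(570,610,260,302)).items():
    q=P[v0:v1,u0:u1].reshape(-1,3);h=q[q[:,2]>25]
    f=[ (h-np.r_[C,0])@a for a in(ex,ey)]
    print(n,"zmax",np.percentile(h[:,2],98).round(),"world x",np.percentile(h[:,0],[2,98]).round(),"y",np.percentile(h[:,1],[2,98]).round(),"stand x",np.percentile(f[0],[2,98]).round(),"y",np.percentile(f[1],[2,98]).round())
k,r=fit();q=get_obs()["qpos"];T=E_('z',np.pi/2)
def show(n,p,M,q0):
    s,e=ik(p,M,q0,k,T);w=fk(s,np.r_[k[:5],0])[0];print(n,np.round(s,2),round(e,4),"wrist world",w.round());return s
a=show("grip",S(-80,-114,126),frame(ey,-ez),q+[0,0,0,0,0,1.57])
c=np.radians
for pit in(10,20,30):
  for y in(-60,-75,-90):
    zz=R.from_rotvec(-c(pit)*ex).apply(ey);yy=np.cross(zz,ex)
    b=show(("place mid",pit,y),S(-75,y,145),frame(zz,ex),q)
```

```text
can zmax 73.0 world x [661. 714.] y [-483. -429.] stand x [ 47. 100.] y [-485. -431.]
jar zmax 87.0 world x [554. 610.] y [-488. -433.] stand x [-59.  -3.] y [-476. -421.]
lemon zmax 59.0 world x [394. 456.] y [-466. -419.] stand x [-217. -154.] y [-432. -385.]
grip [-0.71  1.08  1.5   0.81  1.98  0.4 ] 0.0 wrist world [ 533. -455.  126.]
('place mid', 10, -60) [-0.64  0.94  1.63  0.81  1.8  -1.16] 0.0 wrist world [ 530. -396.  201.]
('place mid', 10, -75) [-0.66  0.94  1.6   0.79  1.82 -1.15] 0.0 wrist world [ 532. -411.  201.]
('place mid', 10, -90) [-0.67  0.95  1.58  0.78  1.84 -1.15] 0.0 wrist world [ 534. -426.  201.]
('place mid', 20, -60) [-0.63  0.84  1.67  0.75  1.68 -1.13] 0.0 wrist world [ 528. -381.  255.]
('place mid', 20, -75) [-0.64  0.85  1.64  0.74  1.7  -1.12] 0.0 wrist world [ 530. -396.  255.]
('place mid', 20, -90) [-0.66  0.86  1.62  0.73  1.71 -1.12] 0.0 wrist world [ 532. -411.  255.]
('place mid', 30, -60) [-0.6   0.75  1.71  0.7   1.55 -1.08] 0.0 wrist world [ 525. -358.  306.]
('place mid', 30, -75) [-0.62  0.76  1.69  0.68  1.57 -1.08] 0.0 wrist world [ 527. -373.  306.]
('place mid', 30, -90) [-0.63  0.77  1.66  0.67  1.58 -1.08] 0.0 wrist world [ 529. -388.  306.]
```

```bash
cat >> h.py <<'E'
def pf(pit,s=-1):
    zz=R.from_rotvec(-np.radians(pit)*ex).apply(ey);return frame(zz,s*np.cross(ex,zz)*1.0)
E
python3 - <<'E'
from h import *
d=get_image("top");P=pts(d)
f=np.array([P[v,u] for u,v in((378,225),(428,219),(435,266),(385,272))]);c=f.mean(0)-np.r_[C,0];print("board centre stand",c@ex,c@ey,"yaw",np.degrees(np.arctan2(*(f[0]-f[3])[[1,0]])))
D=np.load("top0.npz")
M=pf(30);print(M.round(2));plan(S(c@ex,-190,200),M)
E
```

```text
board centre stand -77.77459660553754 -88.92479581808898 yaw 8.121315242938177
[[ 0.99  0.07 -0.12]
 [ 0.14 -0.5   0.86]
 [ 0.   -0.87 -0.5 ]]
t 8.35 turn deg [-23.09 -22.88  87.86] units total [-0.513 -0.509  1.952] min rows 12.0
shift (units) before turn [-0.951  0.021  0.77 ] after turn [0.019 0.452 1.137]
```

Call:
jog_arm(commands=[[-0.09,[0,0,0],[-0.0366,-0.0364,0.1394]],[-0.09,[0,0,0],[-0.0366,-0.0364,0.1394]],[-0.09,[0,0,0],[-0.0366,-0.0364,0.1394]],[-0.09,[0,0,0],[-0.0366,-0.0364,0.1394]],[-0.09,[0,0,0],[-0.0366,-0.0364,0.1394]],[-0.09,[0,0,0],[-0.0366,-0.0364,0.1394]],[-0.09,[0,0,0],[-0.0366,-0.0364,0.1394]],[-0.09,[0,0,0],[-0.0366,-0.0364,0.1394]],[-0.09,[0,0,0],[-0.0366,-0.0364,0.1394]],[-0.09,[0,0,0],[-0.0366,-0.0364,0.1394]]])

```text
t: 9.35
ee_pos: [510.0, -287.7, 297.6]
orientation: [-1.905, -0.508, -0.285]
ft_force: [-0.6, 0.0, 0.2]
width: 39.7
grasp_force: 0.0
```

Call:
jog_arm(commands=[[-0.09,[0,0,0],[-0.0366,-0.0364,0.1394]],[-0.09,[0,0,0],[-0.0366,-0.0364,0.1394]],[-0.09,[0,0,0],[-0.0366,-0.0364,0.1394]],[-0.09,[0,0,0],[-0.0366,-0.0364,0.1394]],[-0.09,[0,0,0],[0,0,0]]])

```text
t: 9.85
ee_pos: [510.8, -287.4, 298.4]
orientation: [-2.094, -0.146, 0.079]
ft_force: [0.2, 0.2, -0.2]
width: 39.7
grasp_force: 0.0
```

Run:
```python
from h import *
st();plan(S(-78,-180,120),pf(30));print("then in",pf(30).T@(S(-78,-109,120)-S(-78,-180,120))/100)
```

```text
stand-frame TCP [ -79.2 -266.7  298.4] q [-0.81  0.73  1.29  0.59  2.    0.62] F [ 0.2  0.2 -0.2] w 39.7 t 9.85
[[0.991, 0.072, -0.117], [0.137, -0.498, 0.856], [0.003, -0.864, -0.503]]
t 9.85 turn deg [ 0.21 -0.04  0.19] units total [ 0.005 -0.001  0.004] min rows 1.0
shift (units) before turn [0.007 1.105 1.646] after turn [0.012 1.111 1.642]
then in [-2.49026166e-16 -3.55000000e-01  6.14878037e-01]
```

Call:
jog_arm(commands=[[-0.09,[0.002,0.158,0.235],[0,0,0]],[-0.09,[0.002,0.158,0.235],[0,0,0]],[-0.09,[0.002,0.158,0.235],[0,0,0]],[-0.09,[0.002,0.158,0.235],[0,0,0]],[-0.09,[0.002,0.158,0.235],[0,0,0]],[-0.09,[0,0.158,0.235],[0,0,0]],[-0.09,[0,0.158,0.235],[0,0,0]],[-0.09,[0,0,0],[0,0,0]]])

```text
t: 10.65
ee_pos: [497.6, -198.5, 116.4]
orientation: [-2.085, -0.144, 0.084]
ft_force: [-0.1, -0.0, -0.7]
width: 40.1
grasp_force: 0.0
```

Call:
jog_arm(commands=[[-0.09,[0,-0.06,0.104],[0,0,0]],[-0.09,[0,-0.06,0.104],[0,0,0]],[-0.09,[0,-0.06,0.104],[0,0,0]],[-0.09,[0,0,0],[0,0,0]]])

```text
t: 11.05
ee_pos: [493.9, -163.4, 119.2]
orientation: [-2.087, -0.144, 0.081]
ft_force: [-0.8, -0.2, -0.0]
width: 39.9
grasp_force: 0.0
```

Run:
```python
from h import *
st();plan(S(-78,-109,120),pf(30))
d=get_image("wrist");cv2.imwrite("pics/w1.png",d["image"])
d=get_image("scene");cv2.imwrite("pics/s1.png",cv2.resize(d["image"][110:310,230:450],None,fx=3,fy=3))
```

```text
stand-frame TCP [ -79.1 -141.6  119.2] q [-0.7   0.84  1.58  0.62  1.62  0.46] F [-0.8 -0.2 -0. ] w 39.9 t 11.05
[[0.991, 0.069, -0.118], [0.137, -0.492, 0.86], [0.002, -0.868, -0.497]]
t 11.05 turn deg [-0.2  0.   0.1] units total [-0.004  0.     0.002] min rows 1.0
shift (units) before turn [ 0.011 -0.169  0.279] after turn [ 0.011 -0.17   0.278]
```

View pics/w1.png

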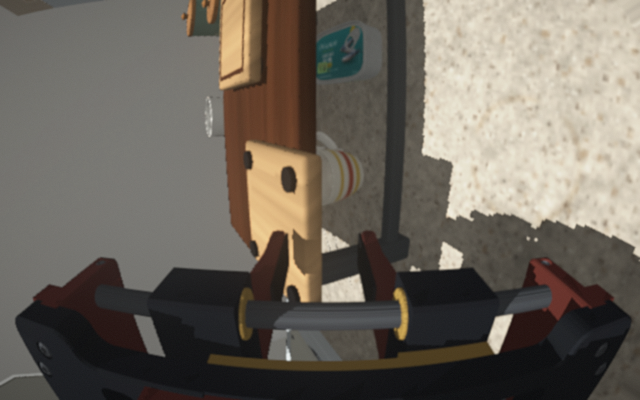

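The wrist view has "up" at image left. The board's edge is at px 295–320, the upper finger tip at (282,235) sits midway between the outer feet (288,178) and (293,293), and the lower finger at (370,240) is clear below the board. I'll go in.

Call:
jog_arm(commands=[[-0.09,[0.003,-0.057,0.093],[0,0,0]],[-0.09,[0.004,-0.057,0.093],[0,0,0]],[-0.09,[0.003,-0.056,0.093],[0,0,0]],[-0.09,[0,0,0],[0,0,0]]])

```text
t: 11.55
ee_pos: [490.1, -130.6, 119.1]
orientation: [-2.086, -0.143, 0.083]
ft_force: [-0.2, 0.1, -0.1]
width: 40.0
grasp_force: 0.0
```

Run:
```python
from h import *
st();plan(S(-78,-101,166),pf(30))
```

```text
stand-frame TCP [ -78.4 -108.5  119.1] q [-0.66  0.82  1.63  0.65  1.58  0.46] F [-0.2  0.1 -0.1] w 40.0 t 11.55
[[0.991, 0.068, -0.119], [0.137, -0.491, 0.86], [-0.0, -0.868, -0.496]]
t 11.55 turn deg [-0.28  0.05  0.02] units total [-0.006  0.001  0.   ] min rows 1.0
shift (units) before turn [ 0.004 -0.445 -0.167] after turn [ 0.004 -0.444 -0.169]
```

Next I lift with the lower finger, then close.

Call:
jog_arm(commands=[[-0.09,[0,-0.055,-0.025],[0,0,0]],[-0.09,[0,-0.055,-0.025],[0,0,0]],[-0.09,[0,-0.055,-0.025],[0,0,0]],[-0.09,[0,-0.055,-0.02],[0,0,0]],[-0.09,[0,-0.055,-0.02],[0,0,0]],[-0.09,[0,-0.055,-0.02],[0,0,0]],[-0.09,[0,-0.055,-0.02],[0,0,0]],[-0.09,[0,-0.055,-0.015],[0,0,0]],[-0.09,[0,0,0],[0,0,0]]])

```text
t: 12.45
ee_pos: [489.8, -125.2, 166.4]
orientation: [-2.087, -0.143, 0.081]
ft_force: [-0.2, -0.6, -0.2]
width: 40.3
grasp_force: 0.4
```

Call:
jog_arm(commands=[[-0.3,[0,0,0],[0,0,0]],[-0.5,[0,0,0],[0,0,0]],[-0.7,[0,0,0],[0,0,0]],[-1,[0,0,0],[0,0,0]],[-1,[0,0,0],[0,0,0]],[-1,[0,0,0],[0,0,0]]])

```text
t: 13.05
ee_pos: [489.6, -124.9, 165.9]
orientation: [-2.086, -0.142, 0.082]
ft_force: [-0.5, 1.2, 2.0]
width: 11.8
grasp_force: 29.9
```

Run:
```python
from h import *
st()
d=get_image("scene");a=cv2.resize(d["image"][110:310,250:450],None,fx=2,fy=2)
w=get_image("wrist");b=w["image"][:,140:540]
cv2.imwrite("pics/c2.png",np.hstack([a,b]))
```

```text
stand-frame TCP [ -78.1 -102.9  165.9] q [-0.66  0.74  1.65  0.66  1.63  0.5 ] F [-0.5  1.2  2. ] w 11.8 t 13.05
[[0.991, 0.068, -0.117], [0.135, -0.491, 0.861], [0.001, -0.868, -0.496]]
```

View pics/c2.png

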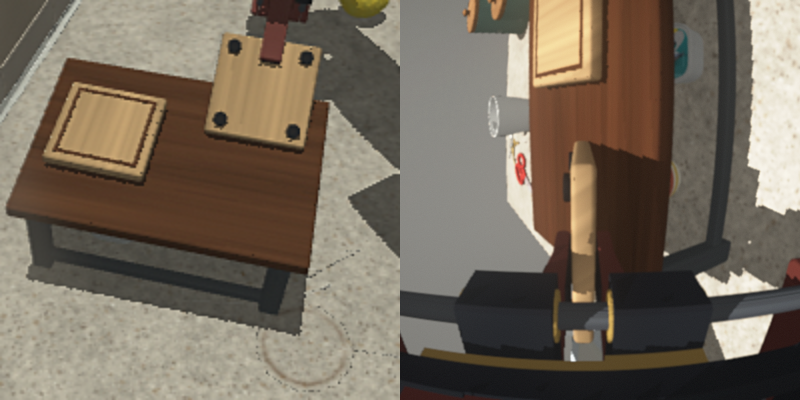

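It's gripped: width 11.8 mm, 30 N. On the left the board is held tilted with its feet up, and on the right it lies flush between the fingers. Now lift clear and roll.

Call:
jog_arm(commands=[[-1,[0,-0.08,-0.08],[0,0,0]],[-1,[0,-0.14,-0.15],[0,0,0]],[-1,[0,-0.17,-0.18],[0,0,0]],[-1,[0,-0.17,-0.18],[0,0,0]],[-1,[0,-0.17,-0.18],[0,0,0]],[-1,[0,-0.13,-0.15],[0,0,0]],[-1,[0,-0.07,-0.08],[0,0,0]],[-1,[0,0,0],[0,0,-0.05]],[-1,[0,0,0],[0,0,-0.1]],[-1,[0,0,0],[0,0,-0.15]]])

```text
t: 14.15
ee_pos: [494.9, -165.7, 295.7]
orientation: [-2.056, -0.39, -0.063]
ft_force: [-0.1, 0.6, -2.5]
width: 12.0
grasp_force: 30.0
```

Call:
jog_arm(commands=[[-1,[0,0,0],[0,0,-0.15]],[-1,[0,0,0],[0,0,-0.15]],[-1,[0,0,0],[0,0,-0.15]],[-1,[0,0,0],[0,0,-0.15]],[-1,[0,0,0],[0,0,-0.15]],[-1,[0,0,0],[0,0,-0.15]],[-1,[0,0,0],[0,0,-0.15]],[-1,[0,0,0],[0,0,-0.15]],[-1,[0,0,0],[0,0,-0.15]],[-1,[0,0,0],[0,0,-0.15]]])

```text
t: 15.15
ee_pos: [494.9, -165.6, 295.6]
orientation: [-1.559, -1.534, -0.758]
ft_force: [0.5, 0.2, -1.3]
width: 11.9
grasp_force: 30.0
```

Call:
jog_arm(commands=[[-1,[0,0,0],[0,0,-0.15]],[-1,[0,0,0],[0,0,-0.15]],[-1,[0,0,0],[0,0,-0.15]],[-1,[0,0,0],[0,0,-0.15]],[-1,[0,0,0],[0,0,-0.15]],[-1,[0,0,0],[0,0,-0.15]],[-1,[0,0,0],[0,0,-0.15]],[-1,[0,0,0],[0,0,-0.15]],[-1,[0,0,0],[0,0,-0.15]],[-1,[0,0,0],[0,0,0]]])

```text
t: 16.15
ee_pos: [494.9, -165.5, 295.7]
orientation: [-0.636, -2.339, -1.293]
ft_force: [0.7, 0.1, -1.0]
width: 11.8
grasp_force: 30.0
```

Run:
```python
from h import *
st();plan(S(-78,-27,200),pf(30,1))
k,r=fit();o=get_obs();T=E_('z',np.pi/2);M=R.from_rotvec(o["orientation"]).as_matrix()
for pit in (30,35,40):
  s,e=ik(S(-78,-27,170),pf(pit,1),o["qpos"],k,T);print(pit,s.round(2),e)
```

```text
stand-frame TCP [ -78.3 -143.8  295.7] q [-0.7   0.6   1.54  0.65  1.85 -1.85] F [ 0.7  0.1 -1. ] w 11.8 t 16.15
[[-0.82, 0.56, -0.117], [0.198, 0.471, 0.86], [0.536, 0.682, -0.497]]
t 16.15 turn deg [ 1.90e-01 -3.00e-02 -3.82e+01] units total [ 0.004 -0.001 -0.849] min rows 5.0
shift (units) before turn [-0.156 -0.194  1.489] after turn [-0.003 -0.244  1.49 ]
30 [-0.56  0.69  1.77  0.73  1.54 -2.63] 1.0470557754160837e-12
35 [-0.54  0.64  1.78  0.7   1.47 -2.6 ] 7.034373084024992e-15
40 [-0.52  0.6   1.8   0.66  1.41 -2.57] 6.967226795495662e-12
```

Call:
jog_arm(commands=[[-1,[0,0,0],[0,0,-0.14]],[-1,[0,0,0],[0,0,-0.14]],[-1,[0,0,0],[0,0,-0.14]],[-1,[0,0,0],[0,0,-0.14]],[-1,[0,0,0],[0,0,-0.14]],[-1,[0,0,0],[0,0,0]]])

```text
t: 16.75
ee_pos: [495.0, -165.5, 295.8]
orientation: [0.021, -2.613, -1.502]
ft_force: [0.1, -0.4, -0.7]
width: 11.7
grasp_force: 30.0
```

Run:
```python
from h import *
st();plan(S(-78,-27,190))
d=get_image("scene");a=cv2.resize(d["image"][80:280,240:440],None,fx=2,fy=2)
w=get_image("wrist");b=w["image"][:,140:540]
cv2.imwrite("pics/c3.png",np.hstack([a,b]))
```

```text
stand-frame TCP [ -78.3 -143.8  295.8] q [-0.7   0.6   1.54  0.65  1.85 -2.4 ] F [ 0.1 -0.4 -0.7] w 11.7 t 16.75
[[-0.992, 0.051, -0.117], [-0.075, 0.505, 0.86], [0.103, 0.862, -0.497]]
t 16.75 turn deg [ 0.  0. -0.] units total [ 0.  0. -0.] min rows 1.0
shift (units) before turn [-0.042 -0.335  1.54 ] after turn [-0.042 -0.335  1.54 ]
```

View pics/c3.png

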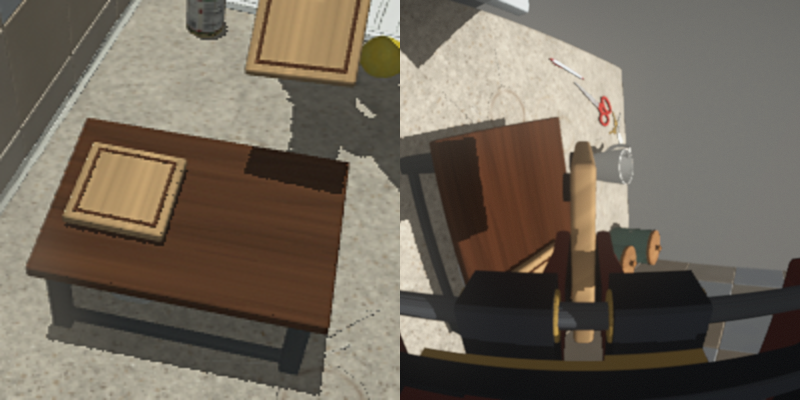

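The board is turned: smooth bordered face up on the left, feet at the lower side (566,188) on the right. Now carry it over the stand.

Call:
jog_arm(commands=[[-1,[-0.003,-0.025,0.12],[0,0,0]],[-1,[-0.006,-0.05,0.23],[0,0,0]],[-1,[-0.008,-0.06,0.27],[0,0,0]],[-1,[-0.008,-0.06,0.27],[0,0,0]],[-1,[-0.007,-0.06,0.27],[0,0,0]],[-1,[-0.006,-0.05,0.23],[0,0,0]],[-1,[-0.004,-0.03,0.15],[0,0,0]],[-1,[0,0,0],[0,0,0]]])

```text
t: 17.65
ee_pos: [478.4, -47.9, 189.2]
orientation: [0.022, -2.609, -1.504]
ft_force: [-0.2, -0.4, -1.6]
width: 11.8
grasp_force: 30.0
```

Run:
```python
from h import *
st();plan(S(-78,-27,172))
d,P=boards();m=(P[...,2]>128);f=(P-np.r_[C,0]);xs=f@ex;ys=f@ey
b=m&(xs<-10)&(xs>-140)&(ys>-20)&(ys<70)&(P[...,2]<200)
print("left part z by ys",[(y,np.round(np.median(P[b&(abs(ys-y)<2)][:,2]),1) if (b&(abs(ys-y)<2)).sum()>3 else None) for y in range(-10,60,6)])
print("corner z near/far",[np.round(np.median(P[b&(abs(ys-30)<6)&(abs(xs-x)<5)][:,2]),1) for x in(-120,-78,-40)])
```

```text
stand-frame TCP [-78.8 -25.1 189.2] q [-0.57  0.66  1.77  0.72  1.57 -2.5 ] F [-0.2 -0.4 -1.6] w 11.8 t 17.65
[[-0.991, 0.052, -0.12], [-0.078, 0.503, 0.861], [0.105, 0.862, -0.495]]
t 17.65 turn deg [-0.  0.  0.] units total [-0.  0.  0.] min rows 1.0
shift (units) before turn [-0.027 -0.157  0.068] after turn [-0.027 -0.157  0.068]
stand (array([557.3, -44.4]), array([300.6, 285.1]), 7.92, np.float64(120.3))
board (array([598.8,  -9.7]), array([163.7, 109.5]), 6.68, np.float64(135.5)) [304 123  74  72]
board (array([471.5,   4. ]), array([ 47.4, 106.4]), 89.95, np.float64(165.1)) [319 222  32  70]
left part z by ys [(-10, np.float64(187.1)), (-4, np.float64(183.3)), (2, np.float64(180.7)), (8, np.float64(176.9)), (14, np.float64(173.5)), (20, np.float64(170.1)), (26, np.float64(166.4)), (32, np.float64(163.1)), (38, np.float64(159.7)), (44, np.float64(156.6)), (50, np.float64(156.6)), (56, None)]
corner z near/far [np.float64(169.8), np.float64(163.6), np.float64(158.6)]
```

Call:
jog_arm(commands=[[-1,[-0.008,-0.05,0.022],[0,0,0]],[-1,[-0.008,-0.05,0.022],[0,0,0]],[-1,[-0.006,-0.03,0.014],[0,0,0]],[-1,[-0.004,-0.02,0.01],[0,0,0]],[-1,[0,0,0],[0,0,0]]])

```text
t: 18.2
ee_pos: [480.6, -51.4, 173.4]
orientation: [0.023, -2.614, -1.504]
ft_force: [-0.4, 0.1, -1.8]
width: 11.7
grasp_force: 30.0
```

Call:
jog_arm(commands=[[-1,[-0.003,-0.017,0.01],[0,0,0]],[-1,[-0.003,-0.017,0.01],[0,0,0]],[-1,[0,0,0],[0,0,0]]])

```text
t: 18.5
ee_pos: [481.0, -51.0, 170.6]
orientation: [0.025, -2.613, -1.507]
ft_force: [-0.4, -2.2, 4.5]
width: 12.0
grasp_force: 30.0
```

Contact came at z ≈ 171, about 6 N. I'll open gently so the board rests on the lower finger, then lower it.

Call:
jog_arm(commands=[[-0.65,[0,0,0],[0,0,0]],[-0.55,[0,0,0],[0,0,0]],[-0.45,[0,0,0],[0,0,0]],[-0.35,[0,0,0],[0,0,0]],[-0.27,[0,0,0],[0,0,0]],[-0.27,[-0.005,-0.043,0.025],[0,0,0]],[-0.27,[-0.005,-0.043,0.025],[0,0,0]],[-0.27,[-0.005,-0.043,0.025],[0,0,0]],[-0.27,[-0.005,-0.033,0.02],[0,0,0]],[-0.27,[0,0,0],[0,0,0]]])

```text
t: 19.5
ee_pos: [480.6, -50.8, 150.1]
orientation: [0.023, -2.613, -1.504]
ft_force: [-0.7, -0.8, -0.4]
width: 31.9
grasp_force: 0.3
```

Run:
```python
from h import *
st();M=R.from_rotvec(get_obs()["orientation"]).as_matrix();print("ey in tool",M.T@ey,"ez",M.T@ez)
d=get_image("scene");a=cv2.resize(d["image"][110:310,240:440],None,fx=2,fy=2)
w=get_image("wrist");b=w["image"][:,140:540]
cv2.imwrite("pics/c4.png",np.hstack([a,b]))
```

```text
stand-frame TCP [-76.9 -28.2 150.1] q [-0.57  0.72  1.76  0.72  1.52 -2.54] F [-0.7 -0.8 -0.4] w 31.9 t 19.5
[[-0.992, 0.05, -0.118], [-0.077, 0.504, 0.86], [0.102, 0.862, -0.496]]
ey in tool [0.05874801 0.49269368 0.86821749] ez [ 0.10214013  0.86218856 -0.49618372]
```

View pics/c4.png

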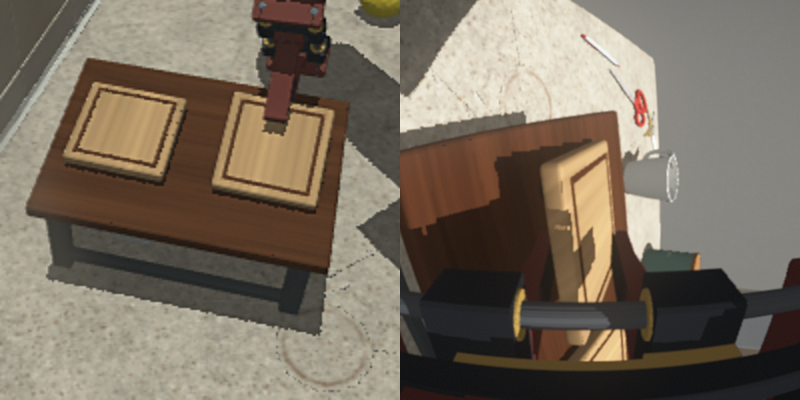

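The board is resting on the lower finger, smooth side up, with its left feet on the stand. The board on the left in the scene view is untouched. I'll pull straight out to the right.

Call:
jog_arm(commands=[[-0.27,[-0.018,-0.148,-0.26],[0,0,0.02]],[-0.27,[-0.024,-0.197,-0.347],[0,0,0.05]],[-0.27,[-0.024,-0.197,-0.347],[0,0,0.05]],[-0.27,[0,0,-0.4],[0,0,0.05]],[-0.27,[0,0,-0.4],[0,0,0.05]],[-0.27,[0,0,-0.3],[0,0,0]],[-0.27,[0,0,0],[0,0,0]]])

```text
t: 20.3
ee_pos: [508.5, -258.2, 207.3]
orientation: [-0.198, -2.548, -1.443]
ft_force: [-0.1, -0.0, -0.3]
width: 32.3
grasp_force: 0.0
```

Run:
```python
from h import *
st();d,P=boards()
f=(P-np.r_[C,0]);xs=f@ex;ys=f@ey;m=(P[...,2]>127)&(P[...,2]<170)&(xs<8)&(xs>-150)&(abs(ys)<130)
print("x",np.percentile(xs[m],[1,99]).round(1),"y",np.percentile(ys[m],[1,99]).round(1),"z",np.percentile(P[m][:,2],[5,50,95]).round(1))
a=np.c_[xs[m],ys[m],np.ones(m.sum())];print("tilt",np.linalg.lstsq(a,P[m][:,2],rcond=None)[0])
cv2.imwrite("pics/t5.png",cv2.resize(d["image"][90:320,240:480],None,fx=2.5,fy=2.5))
```

```text
stand-frame TCP [ -77.4 -237.5  207.3] q [-0.78  0.8   1.39  0.58  1.85 -2.31] F [-0.1 -0.  -0.3] w 32.3 t 20.3
[[-0.97, 0.217, -0.113], [0.015, 0.513, 0.858], [0.244, 0.831, -0.501]]
stand (array([553. , -12.5]), array([300.5, 220.3]), 7.8, np.float64(120.6))
board (array([598.5,  -9.8]), array([162.6, 109.4]), 6.94, np.float64(135.5)) [304 124  74  70]
board (array([476., -31.]), array([104. , 109.3]), 6.2, np.float64(135.5)) [319 217  75  72]
x [-129.7  -27. ] y [-61.4  46.1] z [133.1 135.5 137.8]
tilt [-3.54045401e-04  1.42978273e-04  1.35440964e+02]
```

View pics/t5.png

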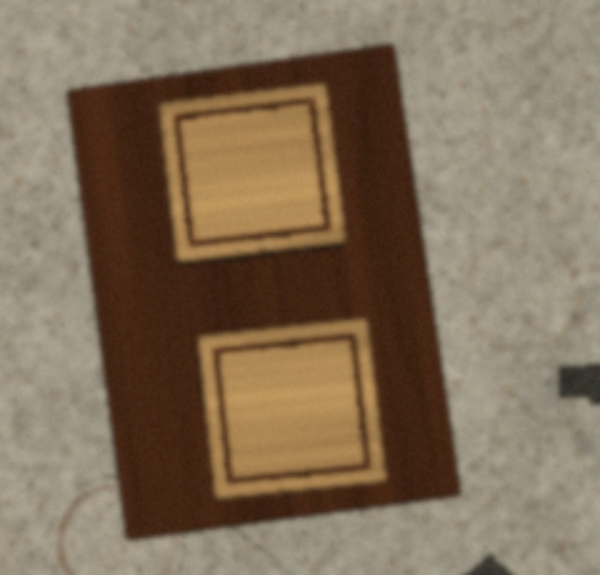

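The board lies flat and level (top face z = 135.5 mm), smooth side up, at crop px (200–385, 320–498). That is wholly on the stand. The other board hasn't moved and the gripper is clear, so I'm handing in.

```bash
python3 -c "
from workcell import close_job;print(close_job())"
```

```text
the job is handed in; nothing more can be done
None
```

The feet-up board was slid about 33 mm out past the stand's right edge, turned over, and left flat on its feet wholly on the stand, with the other board unmoved; I handed the job in at about 20 s on the robot's clock.

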